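# Find the socket that fits the spindle hub's nut

## Robot

A 7-joint arm with a two-finger parallel gripper is mounted at the origin on the work surface. World frame = base frame: x ahead of the robot, y to its left, z up, the work surface at z = 0. Lengths are in m, angles in rad, forces in N, time in s.
With the tool pointing down it reaches from about 0.35 to 0.9 m from the base axis. Payload 7.2 kg.
Tool frame: the origin (TCP) lies at the very end of the fingers, on their centre line; the grasp point (between the pads) lies 19 mm behind it; z points along the fingers, x is the direction in which the jaws open and shut, and the axes are right-handed (so a half turn about z gives the same grasp; the last joint's range is limited). The gripper opens to 88 mm and grips with 3 to 60 N. Pads are 20 mm wide; open, the fingers measure 115 mm over their backs; the gripper's body (75 mm by 178 mm) begins 61 mm behind the grasp point.
Start: joints at [1.045, 0.411, -0.013, 1.596, 0.006, 1.134, -0.082], TCP at [0.276, -0.561, 0.223] pointing down, gripper open.
Joint ranges: [-2.95, 2.95], [-0.29, 1.99], [-1.47, 1.44], [0.14, 2.54], [-1.03, 4.17], [0.13, 1.85], [-2.86, 2.86]. Speed limits (rad/s): [2.39, 2.39, 3.01, 3.01, 3.14, 3.14, 3.14].

## Interface

Orientations are given as a unit quaternion [w, x, y, z].
In Python, from rig import r gives the robot as it stands.
- The arm moves only by the tool apply_moves, never from a script. Its argument "deltas" is a list of rows, each a list of 3 entries, a list of its own where there are three numbers: the opening, from 0 (shut) to 1 (fully open), then the shift along the world's x, y, z in cm, then the turn about the world's z in rad. A call has exactly 10 rows; each row is the pose to reach, as a shift and turn from the pose commanded when the call began; what a row does not reach only later rows make up. A row lasts 1/12 s, in which the tool goes at most 41.7 mm and 7.16 degrees, less where a joint would pass 70% of its speed; a pose out of reach is approached as far as the arm can. A call with a gripper value outside its range is refused whole. The fingers move at their own pace and stop on an object; "grip_force" is the grip in N (left out, the last holds). Time passes only in rows, so rows that repeat a pose let the fingers close, or fill a call up. It gives the time, the measured TCP pose, the force and the opening at its end, in the units of the state.
- r.get_state(): the state, without advancing time (a new reading comes with each control period).
- r.read_camera(name): name is "side" or "top" or "wrist"; returns the picture (420x560x3 uint8, blue, green, red); there is no depth.
- r.calibration(name): a dict with "intrinsics" (3x3 intrinsics, pixels), "camera_from_world" (4x4, takes a point from world to camera coordinates). Camera axes: x right, y down, z forward; pixel columns grow to the right and rows downward; lengths in m; the calibration is good to about 2 mm. A picture is of the moment at which its call begins: read the wrist's pose just before it. calibration takes no time and is no camera call; for the wrist camera it gives the pose at the moment of the call.
- r.close_job(): hands the job in, once; it reports no verdict.
The state is a dict: "t": time; "joint_positions": joint angles; "qvel": joint speeds; "effort": joint torques, N m; "eef_pos": TCP position; "orientation": TCP orientation; "ft_force": force on the tool from outside, world axes, zero at the start; "torque": the same for the moment, N m; "width": finger opening in m.
Only numpy, scipy, OpenCV 4.12 (cv2) and the standard library are available. Lean on these libraries where they do the work, as an engineer would, in place of code of your own. Each camera call takes 0.05 s, during which the arm holds its last target.

## Task

Find which of the three loose sockets fits the recessed hex nut of the spindle hub that stands in the dark wooden jig, trying them on the nut as needed. Finish with that socket pushed straight down, fully home on the nut, and still held in the gripper: do not let go of it. The two other sockets must be standing upright on the bench top.

Things in the scene. Friction and masses are not known exactly. Their poses are not given: they have to be found in the camera images.
- socket_a_mid (a point): centre (on the axis, 33 mm above the bottom rim) of one of three loose steel sockets, 66 mm tall, standing mouth down on the bench: a dark round skirt 36 mm tall, on it a bright hex drive adapter, one piece with it, 24 mm across flats, 30 mm tall, to grip from above. z is up, x square to a pair of adapter flats; the mouth's flats are parallel to the adapter's (alike every 60 degrees)
- socket_b_mid (a point): centre (on the axis, 33 mm above the bottom rim) of one of three loose steel sockets, 66 mm tall, standing mouth down on the bench: a dark round skirt 36 mm tall, on it a bright hex drive adapter, one piece with it, 24 mm across flats, 30 mm tall, to grip from above. z is up, x square to a pair of adapter flats; the mouth's flats are parallel to the adapter's (alike every 60 degrees)
- socket_c_mid (a point): centre (on the axis, 33 mm above the bottom rim) of one of three loose steel sockets, 66 mm tall, standing mouth down on the bench: a dark round skirt 36 mm tall, on it a bright hex drive adapter, one piece with it, 24 mm across flats, 30 mm tall, to grip from above. z is up, x square to a pair of adapter flats; the mouth's flats are parallel to the adapter's (alike every 60 degrees)
- socket_a: the socket of that letter, origin at the centre of its bottom rim, axes as at its centre point. 0.16 to 0.42 kg. Skirts are 30, 39 and 48 mm in diameter; the six-sided mouths, 30 mm deep and flared 1.5 mm, take nuts of 20, 28 and 36 mm across flats with 1 mm play all round. Which size this one is is not told: try or look
- socket_b: the socket of that letter, origin at the centre of its bottom rim, axes as at its centre point. 0.16 to 0.42 kg. Skirts are 30, 39 and 48 mm in diameter; the six-sided mouths, 30 mm deep and flared 1.5 mm, take nuts of 20, 28 and 36 mm across flats with 1 mm play all round. Which size this one is is not told: try or look
- socket_c: the socket of that letter, origin at the centre of its bottom rim, axes as at its centre point. 0.16 to 0.42 kg. Skirts are 30, 39 and 48 mm in diameter; the six-sided mouths, 30 mm deep and flared 1.5 mm, take nuts of 20, 28 and 36 mm across flats with 1 mm play all round. Which size this one is is not told: try or look
- hub_p_nut (a point): centre of the top of the hex nut on one of three fixed round aluminium hubs (90 mm wide, 36 mm tall, on the bench). The nut, 18 mm tall, top 3 mm bevelled, stands in a round recess whose floor is 22 mm above the bench; this point is 40 mm above the bench; a stud end stands 6 mm higher. z up, x square to a pair of nut flats. 20, 28 or 36 mm across flats, different on each hub: not told which. Nothing turns
- hub_q_nut (a point): centre of the top of the hex nut on one of three fixed round aluminium hubs (90 mm wide, 36 mm tall, on the bench). The nut, 18 mm tall, top 3 mm bevelled, stands in a round recess whose floor is 22 mm above the bench; this point is 40 mm above the bench; a stud end stands 6 mm higher. z up, x square to a pair of nut flats. 20, 28 or 36 mm across flats, different on each hub: not told which. Nothing turns
- hub_r_nut (a point): centre of the top of the hex nut on one of three fixed round aluminium hubs (90 mm wide, 36 mm tall, on the bench). The nut, 18 mm tall, top 3 mm bevelled, stands in a round recess whose floor is 22 mm above the bench; this point is 40 mm above the bench; a stud end stands 6 mm higher. z up, x square to a pair of nut flats. 20, 28 or 36 mm across flats, different on each hub: not told which. Nothing turns
- jig_centre (a point): bench-height (z = 0) centre of the round hole in a fixed dark wooden jig, 150 x 150 x 18 mm. The hub to work on stands in it, on this axis; the other two are spares. Each recess admits its own nut's socket with 2 to 3 mm to spare: a smaller socket stops on the nut, a larger on the hub's rim, 14 to 18 mm too high; the right one reaches the floor, its centre 55 mm above the bench

How it is judged:
At the end, for the whole second after the job is handed in: One socket is fully home on the nut in the jig (centre within 4 mm of the jig's axis, 48 to 59 mm above the bench, upright within 4 degrees, at rest) and gripped by the fingers (over 1 N); the other two stand upright (6 degrees) on the bench (centre 29 to 38 mm up) (((horizontal distance between socket_a_mid and jig_centre below 0.004 m and height (world z) of socket_a_mid between 0.048 and 0.059 m and angle between socket_a_mid's own z axis and vertical below 0.07 rad and contact force between the fingers and socket_a above 1 N and linear speed of socket_a below 0.02 m/s and height (world z) of socket_b_mid between 0.029 and 0.038 m and angle between each of socket_b_mid, socket_c_mid's own z axis and vertical below 0.1 rad and height (world z) of socket_c_mid between 0.029 and 0.038 m) or (horizontal distance between socket_b_mid and jig_centre below 0.004 m and height (world z) of socket_b_mid between 0.048 and 0.059 m and angle between socket_b_mid's own z axis and vertical below 0.07 rad and contact force between the fingers and socket_b above 1 N and linear speed of socket_b below 0.02 m/s and height (world z) of socket_a_mid between 0.029 and 0.038 m and angle between each of socket_a_mid, socket_c_mid's own z axis and vertical below 0.1 rad and height (world z) of socket_c_mid between 0.029 and 0.038 m) or (horizontal distance between socket_c_mid and jig_centre below 0.004 m and height (world z) of socket_c_mid between 0.048 and 0.059 m and angle between socket_c_mid's own z axis and vertical below 0.07 rad and contact force between the fingers and socket_c above 1 N and linear speed of socket_c below 0.02 m/s and height (world z) of socket_a_mid between 0.029 and 0.038 m and angle between each of socket_a_mid, socket_b_mid's own z axis and vertical below 0.1 rad and height (world z) of socket_b_mid between 0.029 and 0.038 m))); the arm keeps its last pose, push and grip.
It also fails if it takes over 72 s, if anything falls off the work surface, if the arm or the gripper's body presses on something with over 40 N, if the wrist force passes 120 N, or if a joint passes its speed limit or range.

## Working session

There is one attempt and no reset: what is moved stays moved. The work goes in short steps, Python scripts to look and compute and a tool call to move; the robot and the scene stay as the last step left them, time stands still between calls to the robot, and variables do not carry over. Pictures are saved under pics/ and viewed, and the job is handed in when it is done.

Besides the shell and the picture viewer there is one more tool, called after "Request:" as name([rows], argument=value, ...), one row to a line, values as JSON. apply_moves: Moves the arm, as the interface text tells. Its arguments: {"type":"object","properties":{"deltas":{"type":"array","items":{"type":"array"}},"grip_force":{"type":"number"}},"required":["deltas"]}

```bash
ls; mkdir -p pics; python3 - <<'E'
from rig import r
import cv2
s=r.get_state();print(s)
for n in ("top","side","wrist"):
    cv2.imwrite(f"pics/{n}0.png",r.read_camera(n)); c=r.calibration(n);print(n,c)
E
```

```text
pics
{'t': 0.0, 'joint_positions': array([ 1.0447994 ,  0.41188459, -0.01267097,  1.59704164,  0.00561745,
        1.13426536, -0.08219518]), 'qvel': array([ 0.00079622, -0.00151259, -0.00079738,  0.00013279, -0.00030998,
        0.00057349,  0.00037275]), 'effort': array([-3.55437605e-04, -5.87948871e+01,  6.41668607e-01, -2.91079956e+01,
       -5.38631890e-02,  1.81358767e-02,  1.31605689e-04]), 'eef_pos': array([ 0.27595067, -0.56023156,  0.22181981]), 'orientation': array([-3.50629465e-04,  8.49108756e-01, -5.28217482e-01, -6.98725447e-04]), 'ft_force': array([ 0.35735745,  0.08966233, -0.42265014]), 'torque': array([0.06700122, 0.00031564, 0.01415032]), 'width': 0.0876567393113805}
top {'intrinsics': array([[464.06553563,   0.        , 280.68561795],
       [  0.        , 464.06553563, 206.21195936],
       [  0.        ,   0.        ,   1.        ]]), 'camera_from_world': array([[ 0.01232144, -0.9997621 , -0.01799801,  0.043849  ],
       [-0.99542235, -0.01055794, -0.09498883,  0.61788519],
       [ 0.09477621,  0.01908602, -0.99531563,  1.11647786],
       [ 0.        ,  0. 
[... 318 characters left out ...]
.41087641, -0.83829354,  0.25932168],
       [ 0.55471018, -0.62852187, -0.54521268,  0.66582668],
       [ 0.        ,  0.        ,  0.        ,  1.        ]])}
wrist {'intrinsics': array([[302.96612095,   0.        , 282.86806478],
       [  0.        , 302.96612095, 210.06401866],
       [  0.        ,   0.        ,   1.        ]]), 'camera_from_world': array([[ 4.41469585e-01, -8.97275796e-01, -8.66906211e-04,
        -6.24770445e-01],
       [-8.70466237e-01, -4.28512997e-01,  2.42208878e-01,
        -3.00093682e-02],
       [-2.17699644e-01, -1.06173240e-01, -9.70223741e-01,
         3.89506478e-01],
       [ 0.00000000e+00,  0.00000000e+00,  0.00000000e+00,
         1.00000000e+00]])}
```

View pics/top0.png

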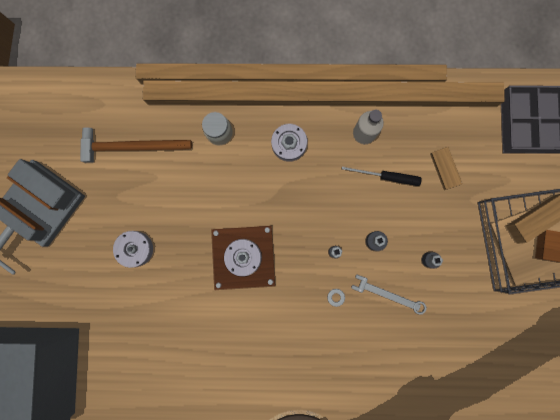

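View pics/side0.png

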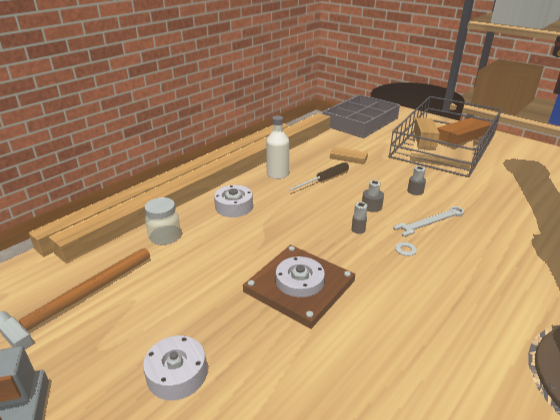

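View pics/wrist0.png

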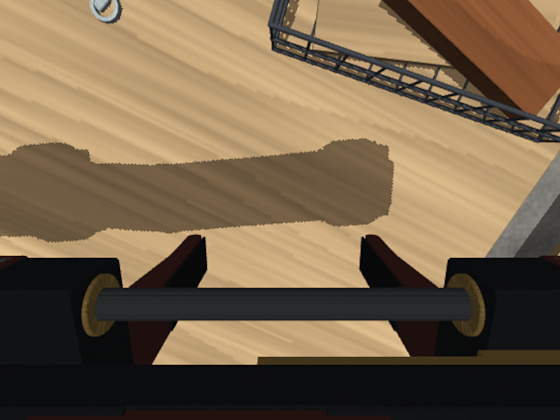

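```bash
python3 - <<'E'
import cv2,numpy as np
im=cv2.imread("pics/top0.png")
def crop(c,h=24):
    return cv2.resize(im[c[1]-h:c[1]+h,c[0]-h:c[0]+h],(266,266),interpolation=cv2.INTER_NEAREST)
a=np.hstack([crop(c) for c in((242,258),(290,142),(132,249))]);b=np.hstack([crop(c) for c in((336,252),(377,241),(433,260))])
cv2.imwrite("pics/z1.png",np.vstack([a,b]))
E
```

```text
(no output)
```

View pics/z1.png

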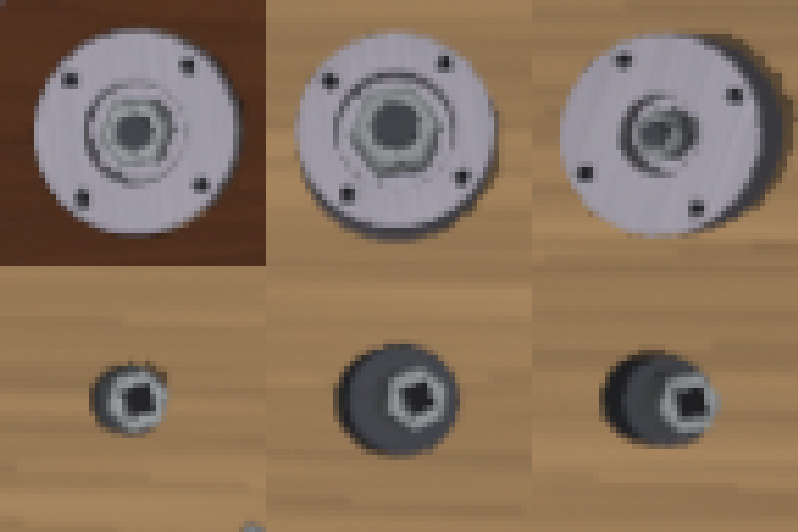

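```bash
cat > h.py <<'E'
import numpy as np,cv2
from rig import r
def ray(c,px,z):
    K=c["intrinsics"];T=c["camera_from_world"];R=T[:3,:3];t=T[:3,3]
    o=-R.T@t; d=R.T@np.linalg.solve(K,[px[0],px[1],1.]); return o+d*(z-o[2])/d[2]
def proj(c,p):
    q=c["camera_from_world"]@np.r_[p,1]; u=c["intrinsics"]@q[:3]; return u[:2]/u[2]
def yaw():
    from scipy.spatial.transform import Rotation as Ro
    q=r.get_state()["orientation"]; return Ro.from_quat([q[1],q[2],q[3],q[0]]).as_matrix()
E
python3 - <<'E'
from h import *
c=r.calibration("top");w=r.calibration("wrist")
im=cv2.imread("pics/top0.png")
for n,p,z in(("jig",(242,257.5),.036),("S mid",(434,260.5),.066),("S big",(379,240.5),.066),("S small",(337.5,252.5),.066)):print(n,ray(c,p,z))
T=w["camera_from_world"];R=T[:3,:3];o=-R.T@T[:3,3];M=yaw();s=r.get_state()
print("cam in tool",M.T@(o-s["eef_pos"])," axis in tool",(R@M).T[:,2],M)
E
```

```text
jig [0.49032496 0.1434642  0.036     ]
S mid [ 0.48949403 -0.31189281  0.066     ]
S big [ 0.5348752 -0.1834041  0.066    ]
S small [ 0.50540608 -0.08544178  0.066     ]
cam in tool [ 0.00033807 -0.06488201 -0.16263862]  axis in tool [2.49942436e-04 2.42131358e-01 9.70243445e-01] [[ 4.41974384e-01 -8.97027450e-01 -6.30395635e-04]
 [-8.97026780e-01 -4.41974826e-01  1.09965183e-03]
 [-1.26503688e-03  7.94638254e-05 -9.99999197e-01]]
```

Request:
apply_moves([
  [1, [2.1, 2.5, 0], 0],
  [1, [5, 5.8, 0], 0],
  [1, [7.5, 8.7, 0], 0],
  [1, [10, 11.6, 0], 0],
  [1, [12.5, 14.5, 0], 0],
  [1, [15, 17.5, 0], 0],
  [1, [17.5, 20.5, 0], 0],
  [1, [20, 23.3, 0], 0],
  [1, [21.3, 24.9, 0], 0],
  [1, [21.3, 24.9, 0], 0],
])

```text
t: 0.98
eef_pos: [0.493, -0.3059, 0.2225]
orientation: [-0.001, 0.851, -0.525, -0.0]
ft_force: [0.3, 0.1, -0.8]
width: 0.0879
```

```bash
python3 - <<'E'
from h import *
w=r.calibration("wrist");im=r.read_camera("wrist");cv2.imwrite("pics/w1.png",im);np.save("w1c.npy",w["camera_from_world"])
s=r.get_state();print(s["t"],s["eef_pos"],s["joint_positions"]); print(proj(w,[.4895,-.3119,.066]))
E
```

```text
1.0333 [ 0.49086939 -0.30884964  0.22235775] [ 0.58981762  0.34155161 -0.14351853  1.70180173  0.05256727  1.10247092
 -0.67707992]
[286.31812215 202.36216119]
```

View pics/w1.png

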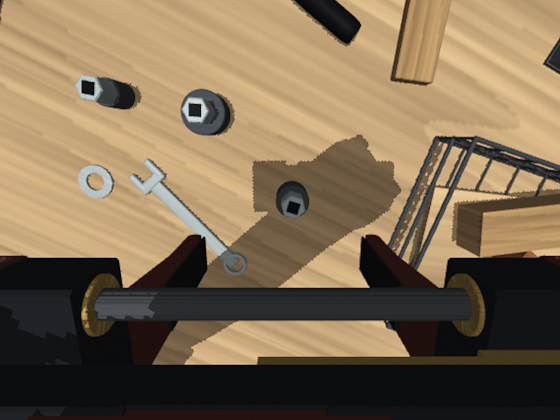

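```bash
python3 - <<'E'
from h import *
w=r.calibration("wrist");im=r.read_camera("wrist");cv2.imwrite("pics/w2.png",im);np.save("w2c.npy",w["camera_from_world"])
print(r.get_state()["eef_pos"])
k=im[170:230,262:322].astype(float)*1.6
cv2.imwrite("pics/z2.png",cv2.resize(np.clip(k,0,255).astype(np.uint8),(600,600),interpolation=cv2.INTER_CUBIC))
E
```

```text
[ 0.48936909 -0.31108231  0.22233616]
```

View pics/z2.png

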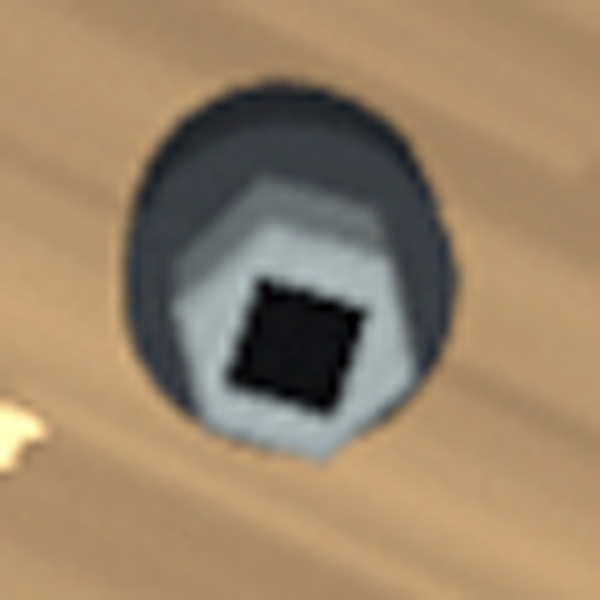

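```bash
cat >> h.py <<'E'
def hexfit(c,pts,z):
    W=np.array([ray(c,p,z)[:2] for p in pts]);m=W.mean(0);d=W-m
    a=np.arctan2(d[:,1],d[:,0]);ph=np.angle(np.exp(6j*a).mean())/6  # corner dir mod 60
    print("centre",m,"radii mm",(np.hypot(*d.T)*1e3).round(1),"flat normal deg mod60",(np.degrees(ph)+30)%60, "angles",np.degrees(a).round())
    opp=[(W[i]+W[i+3])/2 for i in range(len(W)//2)] if len(W)==6 else 0; print(np.round(opp,4))
E
python3 - <<'E'
from h import *
w=r.calibration("wrist")
z=np.array([(280,220),(390,255),(415,365),(322,462),(205,425),(175,300)])/10.+[262-.45,170-.45]
hexfit(w,z,.066)
z=np.array([(262,278),(368,315),(330,412),(228,382)])/10.+[262-.45,170-.45]
print([ray(w,p,.066)[:2].round(4) for p in z])
M=yaw();print("tool x deg",np.degrees(np.arctan2(M[1,0],M[0,0])))
E
```

```text
centre [ 0.48695196 -0.32282053] radii mm [13.1 13.4 13.  14.1 13.9 13.9] flat normal deg mod60 8.979702534545766 angles [  35.  -21.  -77. -142.  160.   99.]
[[ 0.4867 -0.3233]
 [ 0.4867 -0.3228]
 [ 0.4874 -0.3223]]
[array([ 0.4912, -0.3164]), array([ 0.4926, -0.3284]), array([ 0.4812, -0.3296]), array([ 0.4793, -0.3182])]
tool x deg -63.65532171572018
```

Request:
apply_moves([
  [1, [-0.2, -1.15, -1], 0.1],
  [1, [-0.2, -1.15, -4], 0.22],
  [1, [-0.2, -1.15, -7], 0.22],
  [1, [-0.2, -1.15, -10], 0.22],
  [1, [-0.2, -1.15, -11], 0.22],
  [1, [-0.2, -1.15, -11], 0.22],
  [1, [-0.2, -1.15, -11], 0.22],
  [1, [-0.2, -1.15, -11], 0.22],
  [1, [-0.2, -1.15, -11], 0.22],
  [1, [-0.2, -1.15, -11], 0.22],
])

```text
t: 1.92
eef_pos: [0.488, -0.3237, 0.1143]
orientation: [0.0, 0.902, -0.432, 0.001]
ft_force: [-0.6, 0.0, -0.4]
width: 0.0878
```

```bash
python3 - <<'E'
from h import *
w=r.calibration("wrist");im=r.read_camera("wrist");cv2.imwrite("pics/w3.png",im)
s=r.get_state();print(s["t"],s["eef_pos"],proj(w,[.487,-.3225,.066]));M=yaw();print("tool x deg",np.degrees(np.arctan2(M[1,0],M[0,0])))
k=im[150:310,190:390]
cv2.imwrite("pics/z3.png",cv2.resize(k,(750,600),interpolation=cv2.INTER_CUBIC))
E
```

```text
1.9667 [ 0.48786139 -0.32353691  0.11401425] [280.27384041 226.41939972]
tool x deg -51.159659572477004
```

View pics/z3.png

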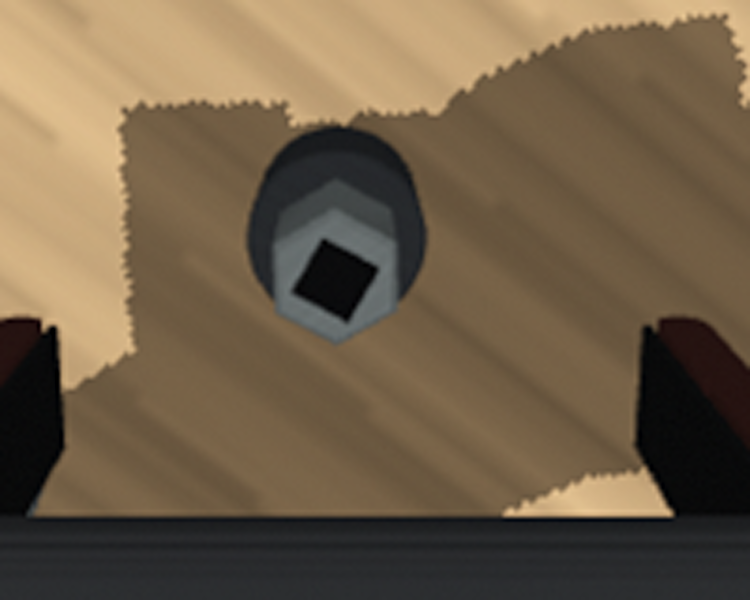

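```bash
python3 - <<'E'
from h import *
w=r.calibration("wrist")
z=np.array([(335.5,207),(397,238),(397,303),(335.5,344),(275,311),(273,242)])/3.75+[190-.4,150-.4]
hexfit(w,z,.066)
s=r.get_state();M=yaw();print(s["eef_pos"])
for p in z: print(M.T@(ray(w,p,.066)-s["eef_pos"]))
E
```

```text
centre [ 0.48846161 -0.31989895] radii mm [13.4 13.9 13.2 14.2 13.9 13.6] flat normal deg mod60 10.303084122571217 angles [  39.  -19.  -77. -141.  161.  100.]
[[ 0.4882 -0.3201]
 [ 0.4884 -0.3199]
 [ 0.4888 -0.3196]]
[ 0.48786139 -0.32353691  0.11401425]
[-0.0025056  -0.01612919  0.0480196 ]
[ 0.00925454 -0.01002062  0.04804055]
[0.00937686 0.00303125 0.04803228]
[-0.00260771  0.01144189  0.04800135]
[-0.01435943  0.00462951  0.04798088]
[-0.01451276 -0.00925887  0.04798964]
```

Request:
apply_moves([
  [1, [0.06, 0.35, -1], 0.02],
  [1, [0.06, 0.35, -3], 0.02],
  [1, [0.06, 0.35, -5], 0.02],
  [1, [0.06, 0.35, -6.5], 0.02],
  [1, [0.06, 0.35, -7.3], 0.02],
  [1, [0.06, 0.35, -7.3], 0.02],
  [1, [0.06, 0.35, -7.3], 0.02],
  [0.2, [0.06, 0.35, -7.3], 0.02],
  [0, [0.06, 0.35, -7.3], 0.02],
  [0, [0.06, 0.35, -7.3], 0.02],
], grip_force=40)

```text
t: 2.8
eef_pos: [0.4884, -0.32, 0.0406]
orientation: [0.0, 0.906, -0.423, 0.001]
ft_force: [-0.6, 0.0, -0.2]
width: 0.0713
```

Request:
apply_moves([
  [0, [0, 0, 0], 0],
  [0, [0, 0, 0], 0],
  [0, [0, 0, 0], 0],
  [0, [0, 0, 0], 0],
  [0, [0, 0, 1], 0],
  [0, [0, 0, 3], 0],
  [0, [0, 0, 6], 0],
  [0, [0, 0, 9], 0],
  [0, [0, 0, 11], 0],
  [0, [0, 0, 11], 0],
])

```text
t: 3.63
eef_pos: [0.4902, -0.3209, 0.1552]
orientation: [0.0, 0.906, -0.423, 0.004]
ft_force: [-0.3, -0.3, 0.6]
width: 0.0045
```

```bash
python3 - <<'E'
from h import *
w=r.calibration("wrist");im=r.read_camera("wrist");cv2.imwrite("pics/w4.png",im)
s=r.get_state();print(s["t"],s["eef_pos"],s["width"],s["ft_force"],s["joint_positions"][6]);M=yaw();print("tool x deg",np.degrees(np.arctan2(M[1,0],M[0,0])),M[:,2])
E
```

```text
3.6833 [ 0.48923704 -0.32042676  0.1528236 ] 0.001579484174585622 [0.83291984 1.40719415 0.1557377 ] -0.4554921125438125
tool x deg -50.02483031801765 [ 0.00449538 -0.00270571 -0.99998624]
```

View pics/w4.png

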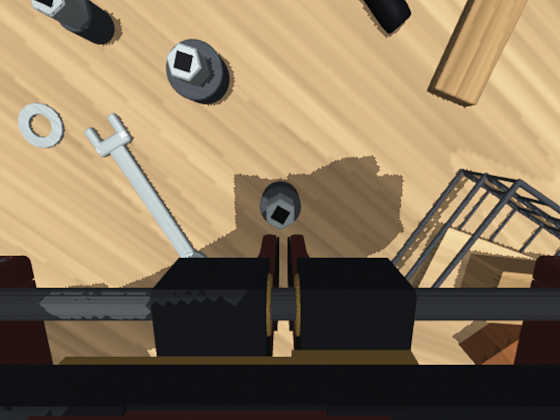

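The fingers had not finished closing when I lifted. The socket is still standing, so I'll reopen and retry.

Request:
apply_moves([
  [0.5, [0, 0, 0], 0],
  [0.5, [0, 0, 0], 0],
  [0.5, [0, 0, 0], 0],
  [0.5, [0, 0, 0], 0],
  [0.5, [0, 0, 0], 0],
  [0.5, [0, 0, 0], 0],
  [0.5, [0, 0, 0], 0],
  [0.5, [0, 0, 0], 0],
  [0.5, [0, 0, 0], 0],
  [0.5, [0, 0, 0], 0],
])

```text
t: 4.52
eef_pos: [0.4878, -0.3196, 0.1496]
orientation: [-0.0, 0.906, -0.423, -0.0]
ft_force: [0.3, -0.5, 0.3]
width: 0.0436
```

```bash
python3 - <<'E'
from h import *
w=r.calibration("wrist");im=r.read_camera("wrist");cv2.imwrite("pics/w5.png",im)
s=r.get_state();print(s["t"],s["eef_pos"],s["width"]);np.save("w5c.npy",w["camera_from_world"])
k=im[170:230,250:310].astype(float)*1.5
cv2.imwrite("pics/z5.png",cv2.resize(np.clip(k,0,255).astype(np.uint8),(600,600),interpolation=cv2.INTER_CUBIC))
E
```

```text
4.5667 [ 0.48783222 -0.31964843  0.14968374] 0.044051971975371716
```

View pics/z5.png

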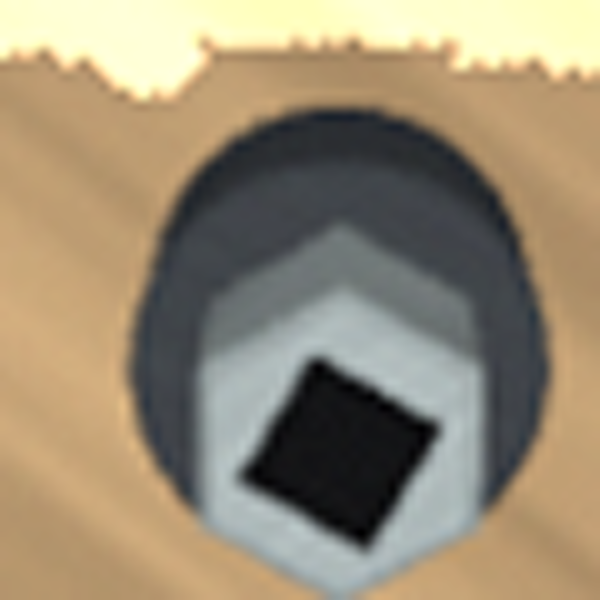

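```bash
python3 - <<'E'
from h import *
w=r.calibration("wrist")
z=np.array([(345,288),(483,362),(482,522),(342,600),(200,522),(200,355)])/10.+[250-.45,170-.45]
hexfit(w,z,.066)
E
```

```text
centre [ 0.48850999 -0.32027951] radii mm [13.3 13.7 13.7 13.9 13.9 14.1] flat normal deg mod60 9.40538209037068 angles [  39.  -19.  -80. -140.  160.   97.]
[[ 0.4884 -0.3206]
 [ 0.4884 -0.3202]
 [ 0.4887 -0.3201]]
```

Request:
apply_moves([
  [0.6, [0.05, -0.05, -2], 0],
  [0.6, [0.05, -0.05, -5], 0],
  [0.6, [0.05, -0.05, -8], 0],
  [0.6, [0.05, -0.05, -10], 0],
  [0.6, [0.05, -0.05, -11], 0],
  [0.6, [0.05, -0.05, -11], 0],
  [0.6, [0.05, -0.05, -11], 0],
  [0, [0.05, -0.05, -11], 0],
  [0, [0.05, -0.05, -11], 0],
  [0, [0.05, -0.05, -11], 0],
], grip_force=45)

```text
t: 5.4
eef_pos: [0.4891, -0.3206, 0.041]
orientation: [0.0, 0.906, -0.423, 0.001]
ft_force: [0.3, -0.5, -0.3]
width: 0.036
```

Request:
apply_moves([
  [0, [0, 0, 0], 0],
  [0, [0, 0, 0], 0],
  [0, [0, 0, 0], 0],
  [0, [0, 0, 0], 0],
  [0, [0, 0, 0], 0],
  [0, [0, 0, 0], 0],
  [0, [0, 0, 0], 0],
  [0, [0, 0, 0], 0],
  [0, [0, 0, 0], 0],
  [0, [0, 0, 0], 0],
])

```text
t: 6.23
eef_pos: [0.4886, -0.3204, 0.0403]
orientation: [0.0, 0.906, -0.423, 0.0]
ft_force: [-0.3, -0.1, 7.0]
width: 0.0237
```

Request:
apply_moves([
  [0, [0, 0, 1], 0],
  [0, [0, 0, 3], 0],
  [0, [0, 0, 6], 0],
  [0, [0, 0, 9], 0],
  [0, [0, 0, 12], 0],
  [0, [0, 0, 14], 0],
  [0, [0, 0, 14], 0],
  [0, [0, 0, 14], 0],
  [0, [0, 0, 14], 0],
  [0, [0, 0, 14], 0],
])

```text
t: 7.07
eef_pos: [0.4872, -0.3196, 0.1778]
orientation: [-0.0, 0.906, -0.423, -0.002]
ft_force: [0.1, -0.1, -2.8]
width: 0.0239
```

```bash
python3 - <<'E'
from h import *
w=r.calibration("wrist");im=r.read_camera("wrist");cv2.imwrite("pics/w6.png",im)
s=r.get_state();print(s["t"],s["eef_pos"],s["width"],s["ft_force"])
E
```

```text
7.1167 [ 0.48737207 -0.31960969  0.17784982] 0.02397009338302921 [ 0.64391978 -0.4985731  -1.52298661]
```

View pics/w6.png

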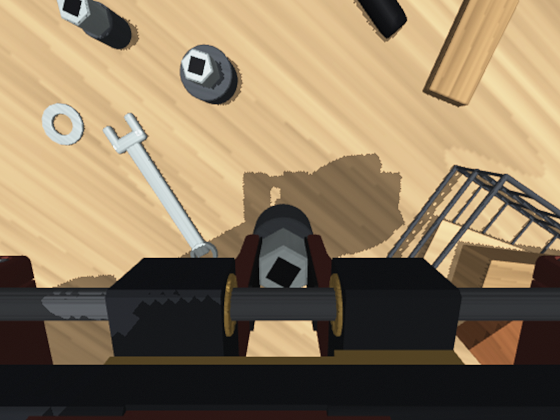

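Request:
apply_moves([
  [0, [-0.3, 1.5, 0], 0],
  [0, [-0.6, 4, 0], 0],
  [0, [-1, 7, 0], 0],
  [0, [-1.5, 10.5, 0], 0],
  [0, [-2, 14, 0], 0],
  [0, [-2.5, 17.5, 0], 0],
  [0, [-3, 21, 0], 0],
  [0, [-3.5, 24.5, 0], 0],
  [0, [-4, 28, 0], 0],
  [0, [-4.5, 31.5, 0], 0],
])

```text
t: 7.95
eef_pos: [0.4422, -0.0036, 0.1788]
orientation: [0.0, 0.906, -0.423, -0.001]
ft_force: [0.9, 0.8, -1.6]
width: 0.0236
```

Request:
apply_moves([
  [0, [-0.5, 3, -1], 0],
  [0, [-1, 6, -2], 0],
  [0, [-1.2, 8, -3], 0],
  [0, [-1.3, 9.5, -4], 0],
  [0, [-1.3, 9.7, -5], 0],
  [0, [-1.3, 9.7, -5], 0],
  [0, [-1.3, 9.7, -5], 0],
  [0, [-1.3, 9.7, -5], 0],
  [0, [-1.3, 9.7, -5], 0],
  [0, [-1.3, 9.7, -5], 0],
])

```text
t: 8.78
eef_pos: [0.4308, 0.091, 0.1301]
orientation: [-0.0, 0.906, -0.424, 0.0]
ft_force: [0.1, -0.4, -2.4]
width: 0.0239
```

```bash
python3 - <<'E'
from h import *
w=r.calibration("wrist");im=r.read_camera("wrist");cv2.imwrite("pics/w7.png",im)
s=r.get_state();print(s["t"],s["eef_pos"],s["width"],s["ft_force"],s["joint_positions"])
print(proj(w,[.4903,.1435,.04]))
E
```

```text
8.8333 [0.43074609 0.0911767  0.13008688] 0.023706663395266607 [-0.08290703  0.97923281 -2.6345639 ] [ 0.062086    0.24712432 -0.43586643  2.10653556  0.14303241  0.81452354
 -1.33488796]
[279.88080698 115.78794244]
```

View pics/w7.png

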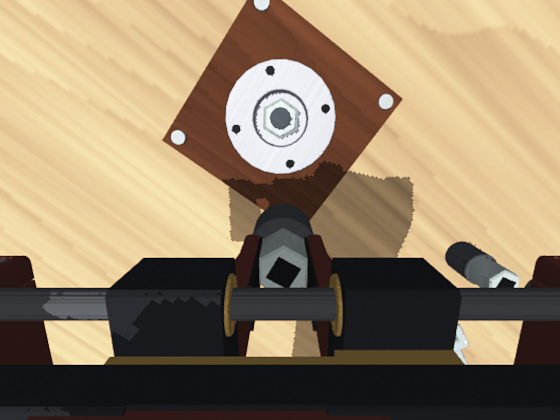

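```bash
python3 - <<'E'
from h import *
w=r.calibration("wrist");im=cv2.imread("pics/w7.png")
k=im[86:146,250:310].astype(float)*.85
cv2.imwrite("pics/z7.png",cv2.resize(np.clip(k,0,255).astype(np.uint8),(600,600),interpolation=cv2.INTER_CUBIC))
# hub outer rim: bright, unsaturated
hsv=cv2.cvtColor(im,cv2.COLOR_BGR2HSV);m=((hsv[...,1]<45)&(hsv[...,2]>170)).astype(np.uint8);m[205:]=0;m[:50]=0;m[:,:200]=0;m[:,350:]=0
cs=max(cv2.findContours(m,cv2.RETR_EXTERNAL,cv2.CHAIN_APPROX_NONE)[0],key=cv2.contourArea)
h=cv2.convexHull(cs)[:,0].astype(float)
W=np.array([ray(w,p,.036)[:2] for p in h])
A=np.c_[2*W,np.ones(len(W))];s=np.linalg.lstsq(A,(W**2).sum(1),rcond=None)[0]
print(s[:2],"r",np.sqrt(s[2]+s[0]**2+s[1]**2),len(h)); print(cv2.boundingRect(cs))
E
```

```text
[0.48887009 0.14256843] r 0.04436500817452608 48
(226, 59, 109, 115)
```

View pics/z7.png

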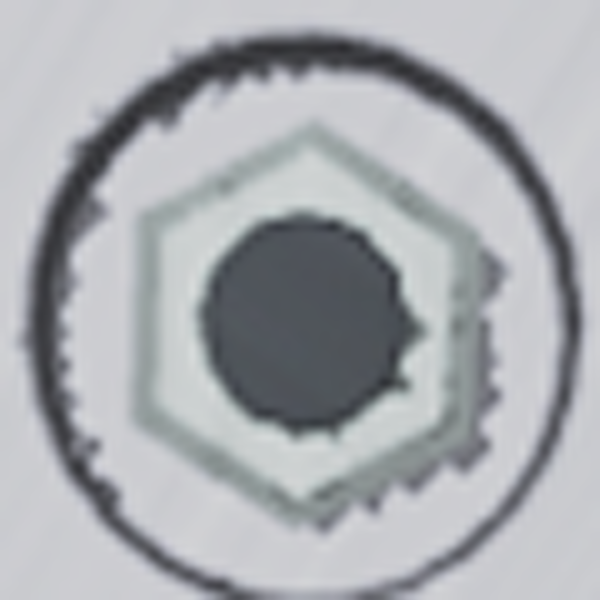

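```bash
python3 - <<'E'
from h import *
w=r.calibration("wrist")
f=lambda z:np.array(z)/10.+[250-.45,86-.45]
hexfit(w,f([(315,122),(476,232),(470,436),(300,522),(138,415),(140,210)]),.037)
hexfit(w,f([(312,155),(452,240),(448,425),(303,505),(158,410),(162,220)]),.040)
s=r.get_state();M=yaw();print(s["eef_pos"],"tool x deg",np.degrees(np.arctan2(M[1,0],M[0,0])))
# recess rim circle pts at z .036
P=f([(300,35),(575,320),(30,330),(315,598),(495,110),(100,120)]);W=np.array([ray(w,p,.036)[:2] for p in P])
A=np.c_[2*W,np.ones(len(W))];s=np.linalg.lstsq(A,(W**2).sum(1),rcond=None)[0];print(s[:2],np.sqrt(s[2]+s[0]**2+s[1]**2))
E
```

```text
centre [0.48921007 0.14251695] radii mm [15.5 15.4 15.9 15.6 15.5 16. ] flat normal deg mod60 7.110528071415079 angles [  37.  -23.  -83. -142.  157.   96.]
[[0.4892 0.1424]
 [0.4892 0.1426]
 [0.4892 0.1425]]
centre [0.48891493 0.14231165] radii mm [13.  13.4 13.7 13.8 13.5 14. ] flat normal deg mod60 7.469982418899228 angles [  38.  -20.  -84. -141.  158.   94.]
[[0.4887 0.142 ]
 [0.4889 0.1425]
 [0.4891 0.1425]]
[0.43074609 0.0911767  0.13008688] tool x deg -50.09814990288006
[0.48924146 0.14299014] 0.02210942651827341
```

Request:
apply_moves([
  [0, [1, 0.9, 0], -0.02],
  [0, [2.5, 2.2, 0], -0.047],
  [0, [4, 3.5, 0], -0.047],
  [0, [5.2, 4.6, 0], -0.047],
  [0, [5.83, 5.13, -1], -0.047],
  [0, [5.83, 5.13, -2], -0.047],
  [0, [5.83, 5.13, -3], -0.047],
  [0, [5.83, 5.13, -3.4], -0.047],
  [0, [5.83, 5.13, -3.4], -0.047],
  [0, [5.83, 5.13, -3.4], -0.047],
])

```text
t: 9.67
eef_pos: [0.488, 0.1425, 0.0954]
orientation: [0.0, 0.896, -0.444, -0.0]
ft_force: [-0.7, -0.8, -1.6]
width: 0.0241
```

```bash
python3 - <<'E'
from h import *
w=r.calibration("wrist");im=r.read_camera("wrist");cv2.imwrite("pics/w8.png",im)
im2=r.read_camera("side")
s=r.get_state();print(s["t"],s["eef_pos"],s["width"],s["ft_force"])
M=yaw();print("tool x deg",np.degrees(np.arctan2(M[1,0],M[0,0])))
cv2.imwrite("pics/z8.png",np.hstack([cv2.resize(im[150:310,200:360],(400,400),interpolation=cv2.INTER_CUBIC),cv2.resize(im2[200:320,240:360],(400,400),interpolation=cv2.INTER_CUBIC)]))
E
```

```text
9.7667 [0.48870784 0.14286029 0.09608859] 0.023826883983261878 [ 0.41107905  0.06870545 -1.84873541]
tool x deg -52.73272669124383
```

View pics/z8.png

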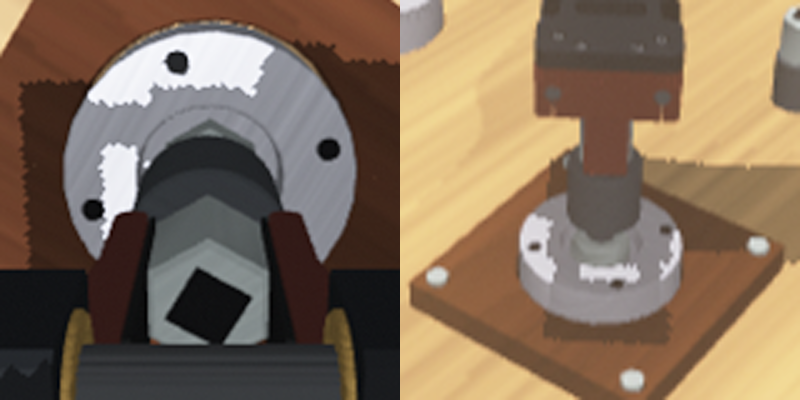

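Request:
apply_moves([
  [0, [0.02, -0.03, -0.4], 0],
  [0, [0.02, -0.03, -0.8], 0],
  [0, [0.02, -0.03, -1.1], 0],
  [0, [0.02, -0.03, -1.3], 0],
  [0, [0.02, -0.03, -1.5], 0],
  [0, [0.02, -0.03, -1.65], 0],
  [0, [0.02, -0.03, -1.8], 0],
  [0, [0.02, -0.03, -1.95], 0],
  [0, [0.02, -0.03, -2.1], 0],
  [0, [0.02, -0.03, -2.1], 0],
])

```text
t: 10.6
eef_pos: [0.4887, 0.1428, 0.0744]
orientation: [0.0, 0.896, -0.444, -0.0]
ft_force: [0.9, -0.9, -2.0]
width: 0.024
```

Request:
apply_moves([
  [0, [0, 0, -0.15], 0],
  [0, [0, 0, -0.3], 0],
  [0, [0, 0, -0.45], 0],
  [0, [0, 0, -0.6], 0],
  [0, [0, 0, -0.75], 0],
  [0, [0, 0, -0.9], 0],
  [0, [0, 0, -1.0], 0],
  [0, [0, 0, -1.1], 0],
  [0, [0, 0, -1.2], 0],
  [0, [0, 0, -1.25], 0],
])

```text
t: 11.43
eef_pos: [0.4889, 0.1429, 0.0623]
orientation: [0.0, 0.896, -0.444, 0.0]
ft_force: [-2.4, -1.4, 6.0]
width: 0.0238
```

```bash
python3 - <<'E'
from h import *
im=r.read_camera("wrist");im2=r.read_camera("side");cv2.imwrite("pics/side9.png",im2)
s=r.get_state();print(s["t"],s["eef_pos"],s["width"],s["ft_force"],s["torque"])
cv2.imwrite("pics/z9.png",np.hstack([cv2.resize(im[150:310,200:360],(400,400),interpolation=cv2.INTER_CUBIC),cv2.resize(im2[200:320,240:360],(400,400),interpolation=cv2.INTER_CUBIC)]))
E
```

```text
11.5333 [0.48884307 0.14289084 0.06231913] 0.02374572107600795 [-1.37576214 -0.41276973 -0.10556761] [-0.06326475  0.17875694  0.02421469]
```

View pics/z9.png

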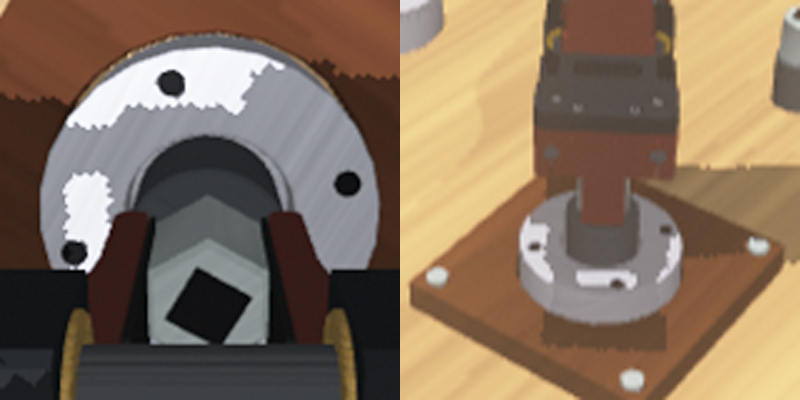

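Request:
apply_moves([
  [0, [0, 0, -0.05], 0],
  [0, [0, 0, -0.1], 0],
  [0, [0, 0, -0.1], 0],
  [0, [0, 0, -0.1], 0],
  [0, [0, 0, -0.1], 0],
  [0, [0, 0, -0.1], 0],
  [0, [0, 0, -0.1], 0],
  [0, [0, 0, -0.1], 0],
  [0, [0, 0, -0.1], 0],
  [0, [0, 0, -0.1], 0],
])

```text
t: 12.37
eef_pos: [0.4889, 0.143, 0.0622]
orientation: [-0.0, 0.896, -0.444, 0.0]
ft_force: [-4.3, -0.9, 12.3]
width: 0.0236
```

```bash
python3 - <<'E'
from h import *
cv2.imwrite("pics/top10.png",r.read_camera("top"))
s=r.get_state();print(s["t"],s["eef_pos"],s["width"],s["ft_force"],abs(s["qvel"]).max())
E
```

```text
12.4167 [0.48896436 0.14295102 0.06224328] 0.023871645522509085 [-4.85479233 -1.3205964  12.03373687] 0.0017561031573730065
```

View pics/top10.png

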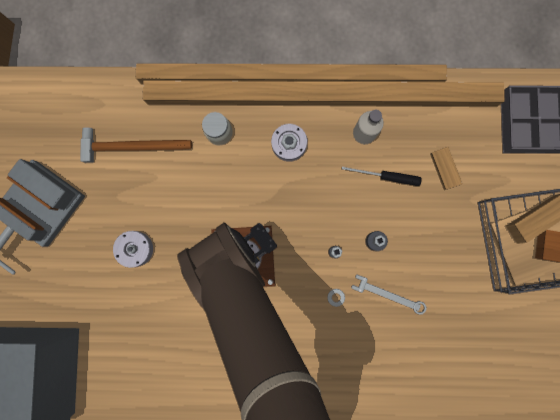

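The push is up to 12 N and the tool has not gone any lower, so the socket is seated on the recess floor. The other two sockets, at (336,252) and (377,241), are standing where they started.

```bash
python3 -c "
from rig import r
print(r.close_job())"
```

```text
the job is handed in; nothing more can be done
None
```

The medium socket (39 mm skirt, the right-hand one in the top view) is fully home on the nut in the jig and still held in the gripper. I handed the job in at about 12.4 s; no verdict is reported.

- **Choosing the socket:** The nut in the jig measured about 27 mm across flats, with a 44 mm recess, which matches the 28 mm nut. I chose the medium socket from the pictures and did not need to try the other two.
- **Grasp:** My first grasp missed because I lifted before the fingers had closed. The socket stayed standing, and the second grasp held.
- **Fit:** The socket slid down with almost no force, and the tool stopped at z = 62.2 mm. That puts the socket's centre about 55 mm above the bench. Pushing 1 mm further raised the force to 12 N with no movement.
- **Final state:** The gripper opening was 23.9 mm (24 mm adapter) and the tool was vertical. It was within about 1 mm of the measured nut centre in the jig. The other two sockets stood untouched in the last top view.
- **Disagreement:** My first rough reading of the socket's position from the top picture was about 8 mm off the wrist camera's. I had picked the wrong pixel, so I used the wrist values.

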